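Open the napkin dispenser with its release key

ROBOT

A 6-joint arm with a two-finger parallel gripper is mounted at the origin on a cart in front of the work surface, level with it; the furniture and walls round the work are solid. World frame = base frame: x ahead of the robot, y to its left, z up, the work surface at z = 0. Lengths are in m, angles in rad, forces in N, time in s.
With the tool pointing down it reaches from about 0.35 to 0.975 m from the base axis. Payload 4.9 kg.
Tool frame: the origin (TCP) lies at the very end of the fingers, on their centre line; the grasp point (between the pads) lies 19 mm behind it; z points along the fingers, y is the line along which they close (so a half turn about z gives the same grasp; the last joint's range is limited). The gripper opens to 85 mm and grips with 20 to 120 N. Pads are 22 mm wide; open, the fingers measure 114 mm over their backs; the gripper's body (76 mm by 85 mm) begins 54 mm behind the grasp point. The pads swing forward as they close: fully open they stand 13 mm farther back than shut.
Start: joints at [1.211, 0.053, 1.613, -0, 1.476, -0.119], TCP at [0.149, 0.607, 0.231] pointing down, gripper open.
Joint ranges: [-3.01, 3.01], [-1.01, 2.22], [0.06, 2.58], [-1.02, 4.17], [0.09, 2.62], [-3.14, 3.14]. Speed limits (rad/s): [2.57, 2.57, 3.14, 3.14, 3.14, 3.14].

INTERFACE

Orientations are given as a rotation vector (axis times angle).
In Python, from station import get_obs, get_image, finish_job gives the robot as it stands. The module is installed in compiled form; this text tells all that it offers.
- The arm moves only by the tool carry_out, never from a script. Its argument "rows" is a list of rows, each a list of 7 numbers: the turn, a rotation vector about the tool's x, y, z as a fraction of full scale, then the shift along the tool's x, y, z as a fraction of full scale, then the closure, from -1 (fully open) to 1 (shut). A call has 1 to 5 rows; each row is the pose to reach, as a shift and turn from the pose commanded when the call began, along the tool's axes at that moment, turning the shorter way round; what a row does not reach only later rows make up. Full scale, the value 1, is 300 mm for a shift and pi rad for a turn. A row lasts 1/10 s, in which the tool goes at most 50 mm and 8.59 degrees, less where a joint would pass 70% of its speed; a pose out of reach is approached as far as the arm can. A call with a number of a shift or a turn outside -1 to 1 is refused whole. A call with a gripper value outside its range is refused whole. The fingers move at their own pace and stop on an object; "force" is the grip in N (left out, the last holds). Time passes only in rows, so rows that repeat a pose let the fingers close. It gives the time, the measured TCP pose, the force, the opening and the grip force at its end, in the units of the state.
- get_obs(): the state, without advancing time (a new reading comes with each control period).
- get_image(name): name is "scene" or "top" or "wrist"; returns a dict with "img" (480x640x3 uint8, blue, green, red), "mtx" (3x3 intrinsics, pixels), "D" ([k1, k2, p1, p2, k3] as OpenCV has them; the pictures are not rectified), "R" (3x3) and "t" (3): a world point X has camera coordinates R X + t. Camera axes: x right, y down, z forward; pixel columns grow to the right and rows downward; lengths in m; the calibration is good to about 2 mm. A picture is of the moment at which its call begins. There is no depth.
- finish_job(): hands the job in; it is judged then, once.
The state is a dict: "t": time; "q": joint angles; "dq": joint speeds; "effort": joint torques, N m; "tool_pos": TCP position; "tool_rot": TCP orientation; "contact_force": force on the tool from outside, world axes, zero at the start; "wrist_torque": the same for the moment, N m; "opening": finger opening in m; "grip_force": force on a finger pad.
Only numpy, scipy, OpenCV 4.12 (cv2) and the standard library are available. Lean on these libraries where they do the work, as an engineer would, in place of code of your own. Each camera call takes 0.05 s, during which the arm holds its last target. There are 200 camera calls.

TASK

The napkin dispenser is empty and has to be opened for refilling. Push the blade of its release key into the narrow slot in the front until the lid springs ajar, swing the lid right back so that it stays fully open, and lay the key flat on the worktop again without dropping it. Leave the other things on the worktop where they are.

Things in the scene. Friction and masses are not known exactly. Their poses are not given: they have to be found in the camera images.
- dispenser: Fixed white box, 110 mm deep, 170 wide, walls 113 high, 117 with the lid shut. Origin under its centre on the worktop; x runs level from the front face (55 mm before the origin) to the back, z up. The front has two openings in its middle: low down the wide napkin mouth (100 x 32), not used here, above it the narrow slot. Empty inside but for the latch, within 35 mm of the front, and the lid's spring bar.
- slot (a point): Centre of the narrow slot's mouth, on the outer front face, 80 mm above the worktop; axes as the dispenser's, x points straight in. The slot is 24 mm wide (y), 12 mm high, framed in black, in a wall 4 mm thick. The flat hidden latch tab (32 x 24 mm) stands square behind it, 18 mm behind the front face.
- latch (a joint): Travel of the hidden tab along the slot's x: 0 at rest, 0.012 m fully in (end stop). A spring returns it: 3 N at the start, 6 N at the end. From about 7 mm on it frees the lid, which a spring-loaded bar under it, 30 mm before the hinge, then lifts ajar in about half a second.
- lid (a joint): Lid angle: 0 shut and latched, about 0.4 rad once sprung ajar, 1.9 fully open (on its stop, leaning back). Hinge axis along the dispenser's y, 55 mm behind its origin, 113 mm up. A flat plate 4 mm thick, 0.25 kg, 116 mm from hinge to front edge, 170 wide. Let go before upright it sinks back to ajar; past upright (1.57) it falls open by itself.
- lid_edge (a point): Middle of the lid's front edge at its underside; turns with the lid. The edge is a round lip that stands 6 to 10 mm out before the front face. A catch of 26 mm width hangs 17 mm below the underside in the middle, just behind the edge; the rest of the underside is smooth.
- key: The release key, loose, lying flat, 60 g: a black moulded handle 56 x 24 x 22 mm and a flat steel blade 55 mm long, 16 wide, 6 thick, leaving the handle's end half-way up along +x (a collar of 20 x 16 mm covers its first 5 mm). Origin under the joint of handle and blade; x runs from handle to blade tip, z up.
- key_center (a point): Centre of the key's handle, 11 mm above the worktop as it lies, 28 mm behind the body's origin: the place to grip it, across its 24 mm width. Axes as the key's.
- key_tip (a point): Centre of the end of the key's blade, 83 mm ahead of key_center along the key's x and at the same height.
- peeler: Bystander: yellow-handled vegetable peeler 170 x 25 x 18 mm lying along its x, origin under its centre. It and the key may be found in each other's place.
- mug: Bystander: spotted mug, 90 mm across, 93 mm high, origin under its centre.
- salt_shaker: Bystander: glass salt shaker, 44 mm across, 90 mm high, origin under its centre.
- lemon: Bystander: lemon 70 x 50 x 50 mm, origin under its centre.
- garlic: Bystander: garlic bulb 55 mm across, 56 mm high, origin under its centre.
- onion: Bystander: red onion 68 mm across, 72 mm high, origin under its centre.
Things that resemble listed ones, but are neither listed nor needed, are in the scene too. Of the things shaped like the key, the black one is meant.

How it is judged:
By the outcome, as a careful person would: the job done as asked, in the order asked, and still so for the second after the job is handed in, with the robot touching nothing.
It also fails if it takes over 64 s, if anything falls off the work surface, if the arm or the gripper's body presses on something with over 40 N, if the wrist force passes 120 N, or if a joint passes its speed limit or range.

## Working session

There is one attempt and no reset: what is moved stays moved. The work goes in short steps, Python scripts to look and compute and a tool call to move; the robot and the scene stay as the last step left them, time stands still between calls to the robot, and variables do not carry over. Pictures are saved under pics/ and viewed, at most 10 in all, crops included, and the job is handed in when it is done.

Besides the shell and the picture viewer there is one more tool, called after "Request:" as name([rows], argument=value, ...), one row to a line, values as JSON. carry_out: Moves the arm, as the interface text tells. Shift numbers are shares of 300 mm and turn numbers shares of pi rad, none past 1 either way. Its arguments: {"type":"object","properties":{"rows":{"type":"array"},"force":{"type":"number"}},"required":["rows"]}

```bash
mkdir -p pics; python3 - <<'E'
from station import *
import cv2, numpy as np, pickle
o=get_obs(); print({k:np.round(v,3) for k,v in o.items()})
for n in ("scene","top"):
    d=get_image(n); cv2.imwrite(f"pics/{n}0.png",d["img"]); pickle.dump(d,open(f"{n}.pkl","wb"))
    print(n,d["mtx"].round(1).tolist(),np.round(d["D"],3),np.round(-d["R"].T@d["t"],3),d["R"].round(2).tolist())
E
```

```text
{'t': np.float64(0.0), 'q': array([ 1.211,  0.053,  1.614, -0.   ,  1.476, -0.119]), 'dq': array([ 0.002, -0.   ,  0.002,  0.001,  0.   , -0.   ]), 'effort': array([-1.0000e-03, -3.9370e+01, -3.7017e+01, -0.0000e+00,  8.0000e-03,
        0.0000e+00]), 'tool_pos': array([0.149, 0.606, 0.23 ]), 'tool_rot': array([-3.770e-01, -3.118e+00,  3.000e-03]), 'contact_force': array([ 0.021,  0.619, -0.537]), 'wrist_torque': array([-0.021, -0.023, -0.026]), 'grip_force': np.float64(0.0), 'opening': np.float64(0.085)}
scene [[579.6, 0.0, 310.3], [0.0, 579.6, 240.9], [0.0, 0.0, 1.0]] [-0.149  0.     0.     0.     0.   ] [-0.308 -0.584  0.616] [[0.53, -0.85, -0.01], [-0.38, -0.23, -0.9], [0.76, 0.48, -0.45]]
top [[455.4, 0.0, 318.2], [0.0, 455.4, 224.7], [0.0, 0.0, 1.0]] [-0.041  0.     0.     0.     0.   ] [ 0.372 -0.01   0.919] [[0.01, -1.0, 0.02], [-0.98, -0.02, -0.2], [0.2, -0.02, -0.98]]
```

View pics/scene0.png

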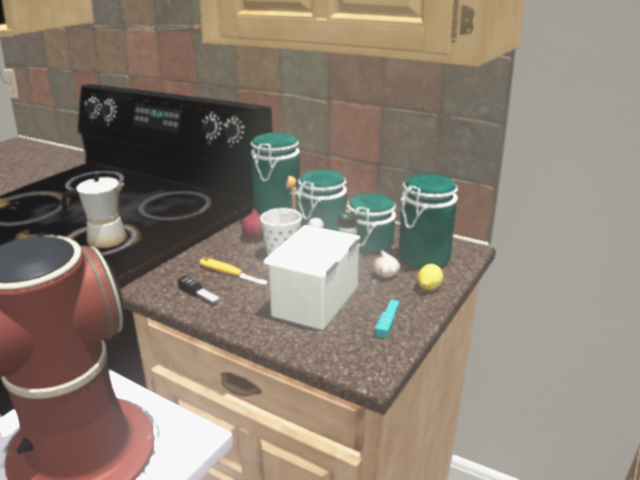

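View pics/top0.png

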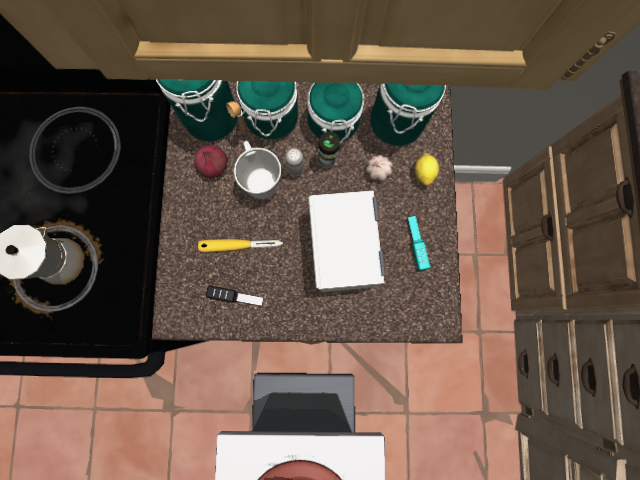

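Scene view: the white dispenser is at (315,275), with the black key at (198,290) and the yellow peeler at (232,270). Top view: the lid spans (310–382, 193–288) with its hinges on the right, so the front faces left (+y). The black key has its handle at (220,294) and its blade ends at (262,301). The cyan key at (419,243) is a decoy.

```bash
cat > h.py <<'E'
import cv2, numpy as np, pickle
from scipy.spatial.transform import Rotation as Ro
def ray(d,px):
    u=cv2.undistortPoints(np.array(px,float).reshape(-1,1,2),d["mtx"],np.array(d["D"],float)).reshape(-1,2)
    v=np.c_[u,np.ones(len(u))]@d["R"]
    return -d["R"].T@d["t"],v
def plane(d,px,z):
    c,v=ray(d,px); return c+v*((z-c[2])/v[:,2])[:,None]
def proj(d,X):
    return cv2.projectPoints(np.array(X,float).reshape(-1,1,3),cv2.Rodrigues(d["R"])[0],np.array(d["t"],float),d["mtx"],np.array(d["D"],float))[0].reshape(-1,2)
def big(m):
    c=cv2.findContours(m.astype(np.uint8),cv2.RETR_EXTERNAL,cv2.CHAIN_APPROX_NONE)[0]
    return max(c,key=cv2.contourArea)
E
python3 - <<'E'
from h import *
d=pickle.load(open("top.pkl","rb")); im=d["img"].astype(int)
g=im.min(2); mx=im.max(2)
def roi(m,x0,x1,y0,y1):
    r=np.zeros_like(m); r[y0:y1,x0:x1]=m[y0:y1,x0:x1]; return r
# lid top
m=roi((g>185)&(mx-g<30),295,400,180,300); c=big(m)
b=cv2.boxPoints(cv2.minAreaRect(c)); print("lidpx",b.round(1).tolist()); P=plane(d,b,.117); print(P.round(4).tolist(),P.mean(0).round(4))
q=cv2.approxPolyDP(c,6,True).reshape(-1,2); print(q.tolist(), plane(d,q,.117).round(4).tolist())
# key
m=roi((g>150)&(mx-g<30),200,275,280,315); c=big(m); r=cv2.minAreaRect(c); print("blade",r); print(plane(d,cv2.boxPoints(r),.014).round(4).tolist())
m=roi((mx<45),195,245,280,310); m=cv2.morphologyEx(m.astype(np.uint8),cv2.MORPH_CLOSE,np.ones((5,5)));c=big(m); r=cv2.minAreaRect(c); print("handle",r); print(plane(d,cv2.boxPoints(r),.018).round(4).tolist())
a=cv2.resize(d["img"][275:320,190:280],None,fx=8,fy=8,interpolation=cv2.INTER_CUBIC)
b=cv2.resize(d["img"][180:300,295:400],None,fx=5,fy=5,interpolation=cv2.INTER_CUBIC)
H=600;o=np.zeros((600,800,3),np.uint8);o[:180,:360]=cv2.resize(a,(360,180));o[:600,:0]=0
o[:,800-525:][:600]=np.where(True,cv2.resize(b,(525,600)),0);o[:180,:270]=cv2.resize(a,(270,135+45)) 
cv2.imwrite("pics/c1.png",o)
E
```

```text
lidpx [[308.29998779296875, 195.3000030517578], [375.3999938964844, 189.39999389648438], [383.6000061035156, 282.6000061035156], [316.5, 288.5]]
[[0.5879, -0.0079, 0.117], [0.6016, -0.1305, 0.117], [0.4319, -0.1431, 0.117], [0.4199, -0.0252, 0.117]] [ 0.5103 -0.0767  0.117 ]
[[373, 191], [309, 197], [317, 287], [383, 282]] [[0.5984, -0.1262, 0.117], [0.5848, -0.0093, 0.117], [0.4225, -0.0261, 0.117], [0.4328, -0.1421, 0.117]]
blade ((249.51698303222656, 298.909423828125), (25.308958053588867, 7.985836029052734), 10.619654655456543)
[[0.4002, 0.1295, 0.014], [0.4155, 0.1274, 0.014], [0.4072, 0.0782, 0.014], [0.3919, 0.0806, 0.014]]
handle ((221.5, 295.0), (12.0, 31.0), 90.0)
[[0.4213, 0.1893, 0.018], [0.4223, 0.1287, 0.018], [0.3991, 0.1276, 0.018], [0.3981, 0.1879, 0.018]]
```

View pics/c1.png

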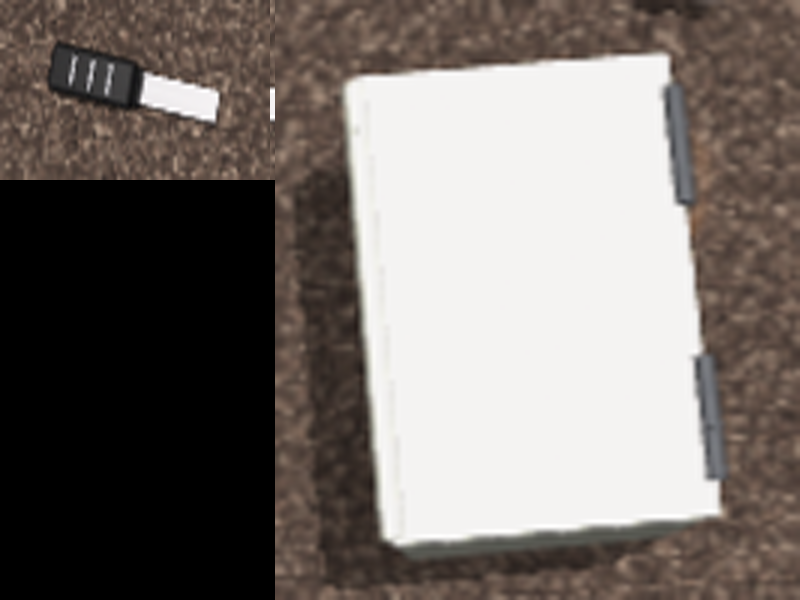

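The crop confirms the geometry: the key's blade points towards −y, the dispenser's front is at the left (+y), and the hinges are at the right. Next I work out the approach moves.

```bash
cat >> h.py <<'E'
def Rt(ang,tilt=0):
    """tool down, tool x at heading ang (deg); tilt about tool y (deg)"""
    a=np.radians(ang); x=np.array([np.cos(a),np.sin(a),0]); z=np.array([0,0,-1.]); return np.c_[x,np.cross(z,x),z]@Ro.from_euler('y',tilt,degrees=True).as_matrix()
def plan(p0,R0,p1,R1,n):
    "n equal calls from pose 0 to 1; numbers for each"
    w=Ro.from_matrix(R0.T@R1).as_rotvec(); R=R0
    for i in range(n):
        s=R.T@((np.array(p1)-p0)/n); print("rot",(w/n/np.pi).round(3),"shift",(s/.3).round(3)); R=R@Ro.from_rotvec(w/n).as_matrix()
def cur():
    from station import get_obs
    o=get_obs(); return o,np.array(o["tool_pos"]),Ro.from_rotvec(o["tool_rot"]).as_matrix()
E
python3 - <<'E'
from h import *
o,p,R=cur(); plan(p,R,[0.415,0.171,0.22],Rt(80.4),3)
E
```

```text
rot [-0.     0.     0.159] shift [-0.403 -0.399  0.012]
rot [-0.     0.     0.159] shift [-0.545 -0.158  0.012]
rot [-0.     0.     0.159] shift [-0.554  0.122  0.011]
```

Request:
carry_out([
  [0,0,0.159,-0.403,-0.4,0.012,-1],
  [0,0,0.159,-0.403,-0.4,0.012,-1],
  [0,0,0.159,-0.403,-0.4,0.012,-1],
  [0,0,0.159,-0.403,-0.4,0.012,-1],
  [0,0,0.159,-0.403,-0.4,0.012,-1],
])

```text
t: 0.6
tool_pos: [0.2389, 0.4596, 0.2271]
tool_rot: [1.142, 2.927, -0.001]
contact_force: [0.5, 0.3, -0.3]
opening: 0.0854
grip_force: 0.0
```

Request:
carry_out([
  [0,0,0.159,-0.545,-0.158,0.012,-1],
  [0,0,0.159,-0.545,-0.158,0.012,-1],
  [0,0,0.159,-0.545,-0.158,0.012,-1],
  [0,0,0.159,-0.545,-0.158,0.012,-1],
  [0,0,0.159,-0.545,-0.158,0.012,-1],
])

```text
t: 1.1
tool_pos: [0.3274, 0.3153, 0.2239]
tool_rot: [-1.828, -2.555, 0.0]
contact_force: [-0.0, 1.2, -0.0]
opening: 0.0854
grip_force: 0.0
```

Request:
carry_out([
  [0,0,0.159,-0.554,0.122,0.011,-1],
  [0,0,0.159,-0.554,0.122,0.011,-1],
  [0,0,0.159,-0.554,0.122,0.011,-1],
  [0,0,0.159,-0.554,0.122,0.011,-1],
  [0,0,0.159,-0.554,0.122,0.011,-1],
])

```text
t: 1.6
tool_pos: [0.4161, 0.1707, 0.2207]
tool_rot: [-2.401, -2.025, 0.0]
contact_force: [0.0, 1.0, -1.2]
opening: 0.0856
grip_force: 0.0
```

```bash
python3 - <<'E'
from h import *
from station import *
o,p,R=cur(); print(o["t"],p.round(4),R.round(3).tolist(),o["q"].round(2))
d=get_image("wrist"); cv2.imwrite("pics/w1.png",d["img"]); pickle.dump(d,open("w1.pkl","wb"))
print((-d["R"].T@d["t"]).round(3),d["R"].round(2).tolist(),d["mtx"][0,0])
E
```

```text
1.6 [0.4161 0.1707 0.2207] [[0.169, 0.986, -0.0], [0.986, -0.169, 0.0], [0.0, -0.0, -1.0]] [ 0.22 -0.38  2.02  0.    1.51  0.39]
[0.429 0.245 0.363] [[0.99, -0.17, -0.0], [-0.16, -0.94, 0.3], [-0.05, -0.3, -0.95]] 407.41884757476055
```

View pics/w1.png

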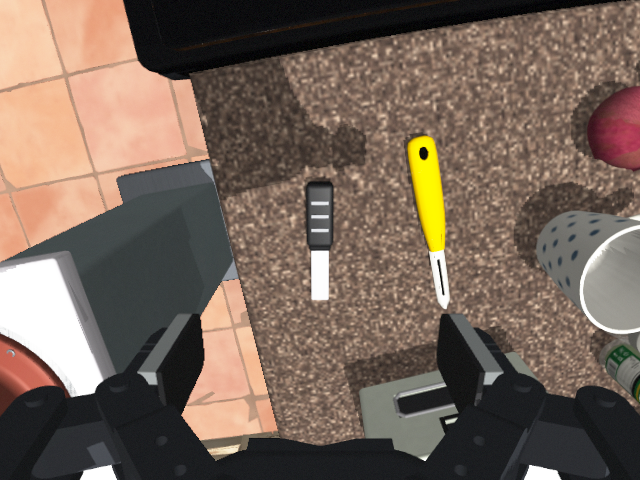

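The wrist view shows the key's handle at (320,215), its blade end at (320,299), and the peeler at (430,215). The dispenser's front face is at the bottom, with the mouth near (425,400) and the slot just above it near (450,422), partly hidden by the finger.

```bash
python3 - <<'E'
from h import *
d=pickle.load(open("w1.pkl","rb")); im=d["img"].astype(int); mn=im.min(2); mx=im.max(2)
def roi(m,x0,x1,y0,y1):
    r=np.zeros_like(m); r[y0:y1,x0:x1]=m[y0:y1,x0:x1]; return r
c=big(roi(mn>200,300,340,245,310)); r=cv2.minAreaRect(c); print("blade",r); b=plane(d,cv2.boxPoints(r),.014); print(b.round(4).tolist())
m=cv2.morphologyEx(roi(mx<75,300,342,175,252).astype(np.uint8),cv2.MORPH_OPEN,np.ones((3,3))); m=cv2.morphologyEx(m,cv2.MORPH_CLOSE,np.ones((11,11))); r=cv2.minAreaRect(big(m)); print("handle",r); h=plane(d,cv2.boxPoints(r),.016); print(h.round(4).tolist(),h.mean(0))
lo=b[np.argsort(b[:,1])]; tip=lo[:2].mean(0); base=lo[2:].mean(0); u=(tip-base)[:2]; u/=np.linalg.norm(u)
print("tip",tip,"yaw",np.degrees(np.arctan2(u[1],u[0])),"center from tip",tip[:2]-.083*u, np.linalg.norm(tip-base))
v=(tip-h.mean(0))[:2]; print("yaw from handle",np.degrees(np.arctan2(v[1],v[0])),np.linalg.norm(v))
E
```

```text
blade ((319.4999694824219, 275.0), (47.99999237060547, 16.999996185302734), 90.0)
[[0.3998, 0.1281, 0.014], [0.415, 0.1255, 0.014], [0.4071, 0.0782, 0.014], [0.3913, 0.081, 0.014]]
handle ((319.0, 213.5), (71.0, 28.0), 90.0)
[[0.4066, 0.1945, 0.016], [0.4302, 0.1904, 0.016], [0.4198, 0.1273, 0.016], [0.395, 0.1316, 0.016]] [0.41290018 0.16094739 0.016     ]
tip [0.39920162 0.07960743 0.014     ] yaw -99.86225116702852 center from tip [0.41341787 0.16138089] 0.047889301647093346
yaw from handle -99.55954339252396 0.08248538034702858
```

Request:
carry_out([
  [0,0,0,0,-0.005,0.65,-1],
  [0,0,0,0,-0.005,0.65,-1],
  [0,0,0,0,-0.005,0.65,-1],
  [0,0,0,0,-0.005,0.65,-1],
  [0,0,0,0,-0.005,0.65,-1],
])

```text
t: 2.15
tool_pos: [0.4066, 0.1718, 0.019]
tool_rot: [-2.39, -2.027, 0.021]
contact_force: [-2.0, -0.0, -0.3]
opening: 0.0852
grip_force: 0.0
```

Request:
carry_out([
  [0,0,0,0,0,0.04,-1],
  [0,0,0,0,0,0.07,-1],
  [0,0,0,0,0,0.07,-1],
])

```text
t: 2.45
tool_pos: [0.4146, 0.1719, 0.0058]
tool_rot: [2.399, 2.027, 0.003]
contact_force: [-1.1, 0.1, 0.2]
opening: 0.0853
grip_force: 0.0
```

Request:
carry_out([
  [0,0,0,0,0,0,-0.3],
  [0,0,0,0,0,0,0.2],
  [0,0,0,0,0,0,0.6],
  [0,0,0,0,0,0,1],
  [0,0,0,0,0,0,1],
], force=80)

```text
t: 2.95
tool_pos: [0.4146, 0.1714, 0.0058]
tool_rot: [2.4, 2.026, 0.003]
contact_force: [-0.0, 0.7, -0.2]
opening: 0.022
grip_force: 79.7
```

Request:
carry_out([
  [0,0,0,0,0,0,1],
  [0,0,0,0,0,0,1],
  [0,0,0,0,0,0,1],
  [0,0,0,0,0,0,1],
  [0,0,0,0,0,0,1],
])

```text
t: 3.45
tool_pos: [0.4146, 0.1714, 0.0057]
tool_rot: [2.4, 2.026, 0.002]
contact_force: [-0.9, -0.3, 6.0]
opening: 0.0222
grip_force: 80.7
```

```bash
python3 - <<'E'
from h import *
o,p,R=cur(); d=pickle.load(open("w1.pkl","rb"))
p1=np.array([.4161,.1707,.2207]); R1=Rt(80.3)
Rc=d["R"]@R1; cpos=R1.T@(-d["R"].T@d["t"]-p1); print("cam in tool",cpos.round(4)); pickle.dump((Rc,cpos),open("hand.pkl","wb"))
S=[.505,-.026,.08]
for tilt in (25,-25):
  for pos in ([.47,.19,.2],[.45,.19,.2],[.55,.19,.2]):
    RR=Rt(95.6,tilt); dd=dict(d); dd["R"]=Rc@RR.T; dd["t"]=-dd["R"]@(np.array(pos)+RR@cpos)
    print(tilt,pos,RR[:,2].round(2),proj(dd,[S,pos,np.array(pos)-.093*RR[:,0]]).round(0).tolist())
plan(p,R,[.45,.19,.2],Rt(95.6,25),2); plan(p,R,[.45,.19,.2],Rt(95.6,-25),2)
E
```

```text
cam in tool [ 0.0755 -0.0002 -0.1428]
25 [0.47, 0.19, 0.2] [-0.04  0.42 -0.91] [[343.0, 638.0], [321.0, 315.0], [321.0, 491.0]]
25 [0.45, 0.19, 0.2] [-0.04  0.42 -0.91] [[373.0, 640.0], [321.0, 315.0], [321.0, 491.0]]
25 [0.55, 0.19, 0.2] [-0.04  0.42 -0.91] [[222.0, 625.0], [321.0, 315.0], [321.0, 491.0]]
-25 [0.47, 0.19, 0.2] [ 0.04 -0.42 -0.91] [[335.0, 352.0], [321.0, 315.0], [321.0, 491.0]]
-25 [0.45, 0.19, 0.2] [ 0.04 -0.42 -0.91] [[355.0, 353.0], [321.0, 315.0], [321.0, 491.0]]
-25 [0.55, 0.19, 0.2] [ 0.04 -0.42 -0.91] [[253.0, 348.0], [321.0, 315.0], [321.0, 491.0]]
rot [ 0.009  0.069 -0.042] shift [ 0.041  0.053 -0.324]
rot [ 0.009  0.069 -0.042] shift [ 0.103  0.053 -0.31 ]
rot [-0.009 -0.069 -0.042] shift [ 0.041  0.053 -0.324]
rot [-0.009 -0.069 -0.042] shift [-0.038  0.063 -0.322]
```

Request:
carry_out([
  [0,0,0,0,0,-0.03,1],
  [0,0,0,0,0,-0.15,1],
  [0,0,0,0,0,-0.2,1],
])

```text
t: 3.75
tool_pos: [0.4144, 0.1715, 0.067]
tool_rot: [2.4, 2.026, 0.003]
contact_force: [0.2, 1.0, -0.9]
opening: 0.0219
grip_force: 79.9
```

```bash
python3 - <<'E'
from h import *
o,p,R=cur(); plan(p,R,[.38,.2,.19],Rt(95.6,-25),1)
E
```

```text
rot [-0.018 -0.138 -0.084] shift [ 0.075 -0.128 -0.41 ]
```

Request:
carry_out([
  [-0.018,-0.138,-0.084,0.075,-0.128,-0.41,1],
  [-0.018,-0.138,-0.084,0.075,-0.128,-0.41,1],
  [-0.018,-0.138,-0.084,0.075,-0.128,-0.41,1],
  [-0.018,-0.138,-0.084,0.075,-0.128,-0.41,1],
  [-0.018,-0.138,-0.084,0.075,-0.128,-0.41,1],
])

```text
t: 4.25
tool_pos: [0.379, 0.2013, 0.1879]
tool_rot: [1.869, 2.072, -0.416]
contact_force: [0.1, -1.2, -1.0]
opening: 0.022
grip_force: 79.8
```

```bash
python3 - <<'E'
from h import *
from station import *
d=get_image("wrist"); cv2.imwrite("pics/w2.png",d["img"]); pickle.dump(d,open("w2.pkl","wb"))
o,p,R=cur(); print(o["t"],p.round(4),R.round(3).tolist(),o["q"].round(2))
E
```

```text
4.3 [0.3788 0.2003 0.1871] [[-0.092, 0.995, 0.039], [0.902, 0.1, -0.42], [-0.422, -0.003, -0.907]] [ 0.56 -0.24  2.   -0.39  1.58  0.49]
```

View pics/w2.png

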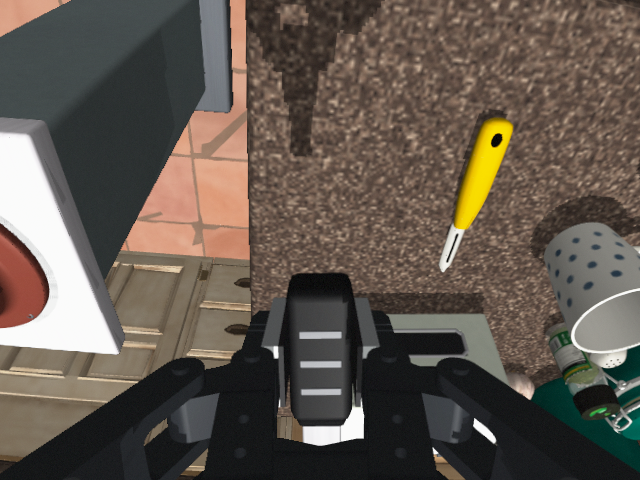

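The wrist view shows the key's handle held squarely between the pads at (320,350) and the mouth at (425,343). The slot below it, near (430,378), is hidden by the finger linkage, so I tilt further.

```bash
python3 - <<'E'
from h import *
o,p,R=cur(); d=pickle.load(open("w2.pkl","rb")); Rc,cpos=pickle.load(open("hand.pkl","rb"))
S=[.505,-.026,.08]; print(proj(d,[S]))
for tilt,pos in ((-40,[.38,.2,.19]),(-40,[.4,.22,.17]),(-45,[.4,.2,.18])):
    RR=Rt(95.6,tilt); dd=dict(d); dd["R"]=Rc@RR.T; dd["t"]=-dd["R"]@(np.array(pos)+RR@cpos)
    print(tilt,pos,proj(dd,[S,[.505,-.02,.117],np.array(pos)-.093*RR[:,0]]).round(0).tolist())
plan(p,R,[.4,.22,.17],Rt(95.6,-40),1)
E
```

```text
[[424.83207077 374.57149408]]
-40 [0.38, 0.2, 0.19] [[420.0, 302.0], [427.0, 335.0], [321.0, 491.0]]
-40 [0.4, 0.22, 0.17] [[398.0, 327.0], [403.0, 360.0], [321.0, 491.0]]
-45 [0.4, 0.2, 0.18] [[402.0, 288.0], [407.0, 322.0], [321.0, 491.0]]
rot [-0.    -0.084  0.001] shift [0.077 0.077 0.027]
```

Request:
carry_out([
  [0,-0.094,0,0,0,0,1],
  [0,-0.094,0,0,0,0,1],
  [0,-0.094,0,0,0,0,1],
  [0,-0.094,0,0,0,0,1],
])

```text
t: 4.7
tool_pos: [0.3791, 0.1991, 0.1864]
tool_rot: [1.695, 1.873, -0.653]
contact_force: [0.2, 0.1, -0.5]
opening: 0.0222
grip_force: 79.9
```

```bash
python3 - <<'E'
from h import *
from station import *
d=get_image("wrist"); pickle.dump(d,open("w3.pkl","wb"))
cv2.imwrite("pics/w3.png",cv2.resize(d["img"][240:400,250:550],None,fx=2.6,fy=2.6,interpolation=cv2.INTER_CUBIC))
o,p,R=cur(); print(o["t"],p.round(4),R.round(3).tolist())
E
```

```text
4.75 [0.3795 0.1991 0.1874] [[-0.075, 0.995, 0.063], [0.742, 0.098, -0.663], [-0.666, -0.003, -0.746]]
```

View pics/w3.png

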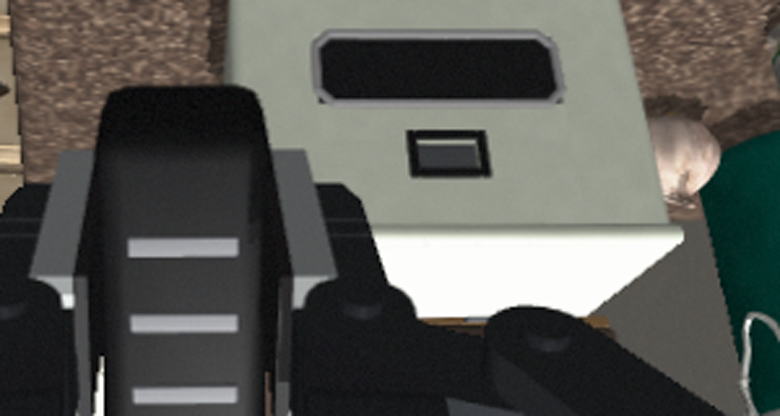

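The crop shows the slot clearly: the frame spans crop (407–492, 129–179), centre (449,154). The mouth is above it at crop (437,67) and the lid's lip below it.

```bash
python3 - <<'E'
from h import *
d=pickle.load(open("w3.pkl","rb")); g=d["img"].max(2)
def blob(x0,x1,y0,y1,th):
    r=np.zeros_like(g); r[y0:y1,x0:x1]=(g[y0:y1,x0:x1]<th); r=cv2.morphologyEx(r,cv2.MORPH_CLOSE,np.ones((5,5),np.uint8)); return big(r)
f=lambda X,Y:((X+.5)/2.6-.5+250,(Y+.5)/2.6-.5+240)
x0,y0=f(395,118);x1,y1=f(505,188); s=blob(int(x0),int(x1),int(y0),int(y1),110); M=cv2.moments(s); sc=(M["m10"]/M["m00"],M["m01"]/M["m00"]); print("slot px",sc,cv2.boundingRect(s))
S=plane(d,[sc],.08)[0]; print("slot",S.round(4))
x0,y0=f(325,30);x1,y1=f(555,108); m=blob(int(x0),int(x1),int(y0),int(y1),60); bx=cv2.boundingRect(m);M=cv2.moments(m); mc=(M["m10"]/M["m00"],M["m01"]/M["m00"]); print("mouth",bx,mc)
c,v=ray(d,[mc,(bx[0],mc[1]),(bx[0]+bx[2]-1,mc[1])])
# face plane through S, normal at yaw; test yaws: mouth centre should share lateral coord
for yaw in (-86,-85.2,-84.4,-83.6):
    a=np.radians(yaw); n=np.array([np.cos(a),np.sin(a),0]); l=np.array([-n[1],n[0],0])
    X=c+v*(((S-c)@n)/(v@n))[:,None]; print(yaw,((X-S)@l*1e3).round(1),(X[:,2]*1e3).round(1))
# lid from top picture
t=pickle.load(open("top.pkl","rb"))
P=plane(t,[(308.6,195.2),(373.2,190.4),(383.6,282.6),(316.2,288.2)],.117)[:,:2]
for i,j in ((3,0),(2,1),(0,1),(3,2)): e=P[j]-P[i]; print(np.degrees(np.arctan2(e[1],e[0])).round(2),np.linalg.norm(e).round(4))
print("lid front mid",(P[0]+P[3])/2, P.mean(0))
E
```

```text
slot px (422.0, 298.99879007864484) (406, 290, 33, 19)
slot [ 0.5053 -0.0287  0.08  ]
mouth (374, 255, 89, 23) (417.6805518938395, 266.07408383865015)
-86 [ -0.1 -47.5  48.7] [41.9 42.7 41.1]
-85.2 [ -0.1 -47.4  48.5] [41.9 42.4 41.5]
-84.4 [ -0.1 -47.3  48.2] [41.9 42.1 41.8]
-83.6 [ -0.1 -47.2  47.9] [41.9 41.7 42.2]
5.52 0.1685
5.66 0.1686
-84.48 0.1186
-84.49 0.119
lid front mid [ 0.50424115 -0.01658449] [ 0.50995559 -0.07572318]
```

```bash
python3 - <<'E'
from h import *
o,p,R=cur(); plan(p,R,[.491,.1152,.0747],Rt(95.6),2)
d=pickle.load(open("top.pkl","rb")); print(plane(d,[(198,245),(283,242)],.01).round(3),plane(d,[(258,192)],.09).round(3))
E
```

```text
rot [-0.     0.116  0.   ] shift [0.008 0.172 0.244]
rot [-0.     0.116  0.   ] shift [-0.08   0.171  0.231]
[[0.509 0.212 0.01 ]
 [0.518 0.042 0.01 ]] [[0.6   0.087 0.09 ]]
```

Request:
carry_out([
  [0,0.116,0,0.008,0.172,0.244,1],
  [0,0.116,0,0.008,0.172,0.244,1],
  [0,0.116,0,0.008,0.172,0.244,1],
  [0,0.116,0,0.008,0.172,0.244,1],
])

```text
t: 5.15
tool_pos: [0.4366, 0.1556, 0.1333]
tool_rot: [1.92, 2.106, -0.352]
contact_force: [0.4, 0.9, -1.0]
opening: 0.0219
grip_force: 79.8
```

Request:
carry_out([
  [0,0.116,0,-0.08,0.171,0.231,1],
  [0,0.116,0,-0.08,0.171,0.231,1],
  [0,0.116,0,-0.08,0.171,0.231,1],
  [0,0.116,0,-0.08,0.171,0.231,1],
  [0,0.116,0,-0.08,0.171,0.231,1],
])

```text
t: 5.65
tool_pos: [0.4914, 0.1162, 0.0763]
tool_rot: [2.107, 2.327, -0.005]
contact_force: [0.4, -0.3, -0.3]
opening: 0.0219
grip_force: 79.8
```

```bash
python3 - <<'E'
from h import *
from station import *
d=get_image("top"); pickle.dump(d,open("t2.pkl","wb"))
w=get_image("wrist"); pickle.dump(w,open("w4.pkl","wb"))
a=cv2.resize(d["img"][180:300,230:400],(510,360),interpolation=cv2.INTER_CUBIC)
b=cv2.resize(w["img"],(290,218))
O=np.zeros((360,800,3),np.uint8);O[:,:510]=a;O[:218,510:]=b;cv2.imwrite("pics/c4.png",O)
o,p,R=cur(); print(o["t"],p.round(4)); plan(p,R,[.493,.0953,.0747],Rt(95.6),1)
E
```

```text
5.75 [0.4912 0.1172 0.0763]
rot [-0.     0.001  0.001] shift [-0.073 -0.002  0.006]
```

View pics/c4.png

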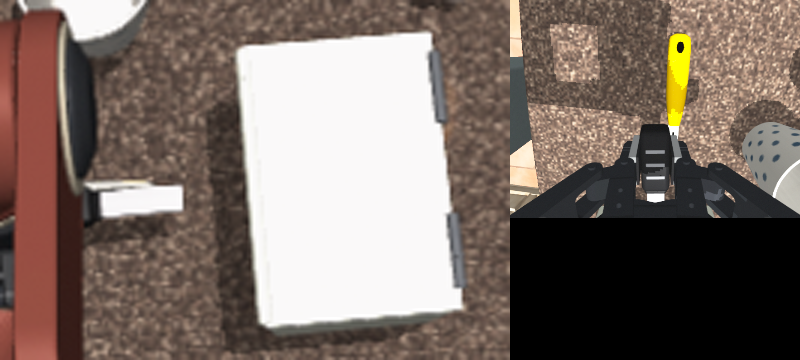

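The view shows the blade in front of the lid at about the slot's middle, with its tip at crop (182,199), full-image (290.5,246).

```bash
python3 - <<'E'
from h import *
d=pickle.load(open("t2.pkl","rb")); g=d["img"].min(2)
r=np.zeros_like(g); r[236:256,262:300]=g[236:256,262:300]>215; c=big(r); rr=cv2.minAreaRect(c); b=cv2.boxPoints(rr); print(rr)
P=plane(d,b,.0845); lo=P[np.argsort(P[:,1])]; tip=lo[:2].mean(0); e=tip-lo[2:].mean(0); print("tip",tip.round(4),"yaw",np.degrees(np.arctan2(e[1],e[0])),lo.round(4).tolist())
_,p,R=cur(); print("expected",(p-.0934*R[:,0]).round(4))
a=np.radians(-84.4); n=np.array([np.cos(a),np.sin(a)]); l=np.array([-n[1],n[0]]); q=tip[:2]-[.505,-.0275]; print("along",q@n,"lat",q@l)
E
```

```text
((276.0, 246.0), (10.0, 28.0), 90.0)
tip [0.4991 0.0243 0.0845] yaw -89.01743379229097 [[0.4898, 0.0241, 0.0845], [0.5085, 0.0245, 0.0845], [0.4889, 0.0756, 0.0845], [0.5076, 0.0763, 0.0845]]
expected [0.5007 0.0243 0.0766]
along -0.052120545047564124 lat -0.0007827201788539624
```

Request:
carry_out([
  [0,0,0,-0.07,0,0.006,1],
  [0,0,0,-0.14,0,0.006,1],
  [0,0,0,-0.14,0,0.006,1],
])

```text
t: 6.05
tool_pos: [0.4955, 0.0743, 0.0743]
tool_rot: [2.107, 2.328, -0.005]
contact_force: [-0.5, -0.1, -0.7]
opening: 0.0216
grip_force: 79.8
```

Request:
carry_out([
  [0,0,0,-0.02,0,0,1],
  [0,0,0,-0.04,0,0,1],
  [0,0,0,-0.06,0,0,1],
  [0,0,0,-0.06,0,0,1],
])

```text
t: 6.45
tool_pos: [0.4972, 0.0562, 0.0739]
tool_rot: [2.108, 2.328, -0.005]
contact_force: [0.3, -0.2, -0.4]
opening: 0.0221
grip_force: 79.8
```

```bash
python3 - <<'E'
from h import *
o,p,R=cur(); print(o["t"],p.round(4),o["contact_force"].round(1)); plan(p,R,[.505-.0976*.0884,-.0275+.9952*.0884,.0747],Rt(95.6),1)
a=np.radians(-84.4); n=np.array([np.cos(a),np.sin(a)]); t=(p-.0934*R[:,0])[:2]-[.505,-.0275]; print("tip in",t@n,"lat",t@[-n[1],n[0]])
E
```

```text
6.45 [0.4972 0.0562 0.0739] [ 0.3 -0.2 -0.4]
rot [-0.001  0.001  0.   ] shift [ 0.014 -0.001 -0.003]
tip in 0.009313082578617567 lat 0.0005371311793206523
```

Request:
carry_out([
  [0,0,0,-0.015,0,0,1],
  [0,0,0,-0.03,0,0,1],
  [0,0,0,-0.042,0,0,1],
  [0,0,0,-0.055,0,0,1],
  [0,0,0,-0.055,0,0,1],
])

```text
t: 6.95
tool_pos: [0.4987, 0.0402, 0.0738]
tool_rot: [-2.109, -2.328, 0.003]
contact_force: [0.2, 4.8, -0.1]
opening: 0.0221
grip_force: 79.9
```

Request:
carry_out([
  [0,0,0,0,0,0,1],
  [0,0,0,0,0,0,1],
  [0,0,0,0,0,0,1],
])

```text
t: 7.25
tool_pos: [0.4987, 0.0405, 0.0738]
tool_rot: [-2.108, -2.329, 0.004]
contact_force: [-1.4, 4.7, 0.0]
opening: 0.0222
grip_force: 79.9
```

```bash
python3 - <<'E'
from h import *
from station import *
o,p,R=cur(); print(o["t"],p.round(4),o["contact_force"].round(1))
a=np.radians(-84.4); n=np.array([np.cos(a),np.sin(a)]); t=(p-.0934*R[:,0])[:2]-[.505,-.0275]; print("tip in",t@n,"lat",t@[-n[1],n[0]])
d=get_image("top"); g=d["img"].astype(int); pickle.dump(d,open("t3.pkl","wb"))
d0=pickle.load(open("t2.pkl","rb"))["img"].astype(int)
print("changed px in lid area",(np.abs(g-d0).max(2)[185:295,318:390]>40).sum())
E
```

```text
7.25 [0.4987 0.0405 0.0738] [-1.4  4.7  0. ]
tip in 0.025086911232890217 lat 0.00050655105221916
changed px in lid area 633
```

Request:
carry_out([
  [0,0,0,-0.006,0,0,1],
  [0,0,0,-0.006,0,0,1],
  [0,0,0,-0.006,0,0,1],
  [0,0,0,-0.006,0,0,1],
  [0,0,0,-0.006,0,0,1],
])

```text
t: 7.8
tool_pos: [0.4988, 0.0388, 0.0738]
tool_rot: [-2.108, -2.329, 0.003]
contact_force: [0.3, 4.8, -0.1]
opening: 0.0219
grip_force: 79.9
```

```bash
python3 - <<'E'
from h import *
from station import *
o,p,R=cur(); print(o["t"],p.round(4),o["contact_force"].round(1))
a=get_image("scene")["img"][160:360,200:440]; d=get_image("top"); b=d["img"][150:310,220:410]
O=np.zeros((400,790,3),np.uint8);O[:,:400]=cv2.resize(a,(400,400),interpolation=cv2.INTER_CUBIC)[:, :];O[:328,400:]=cv2.resize(b,(390,328),interpolation=cv2.INTER_CUBIC);cv2.imwrite("pics/c5.png",O)
E
```

```text
7.8 [0.4988 0.0388 0.0738] [ 0.3  4.8 -0.1]
```

View pics/c5.png

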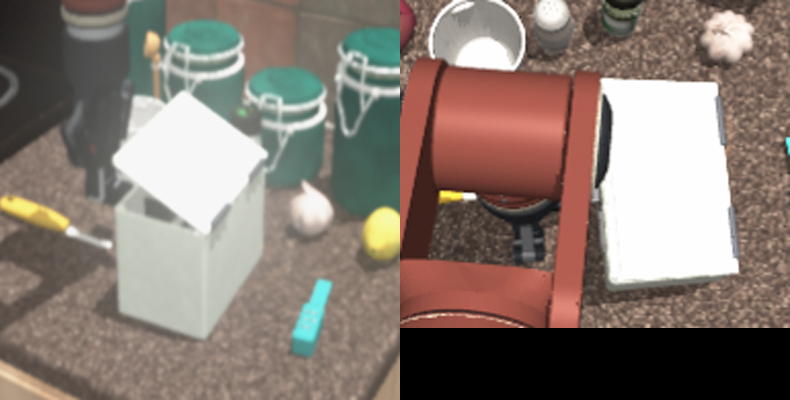

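The view shows the lid sprung ajar with the key still in the slot. Next I withdraw the key, lift it, move it 40 mm sideways clear of the catch, and bring the blade under the lid edge.

Request:
carry_out([
  [0,0,0,0.04,0,0,1],
  [0,0,0,0.1,0,0,1],
  [0,0,0,0.16,0,0,1],
  [0,0,0,0.223,0,0,1],
  [0,0,0,0.223,0,0,1],
])

```text
t: 8.4
tool_pos: [0.492, 0.106, 0.0736]
tool_rot: [2.104, 2.331, -0.006]
contact_force: [-0.1, -0.7, -0.6]
opening: 0.0221
grip_force: 79.9
```

Request:
carry_out([
  [0,0,0,0.02,-0.07,-0.1,1],
  [0,0,0,0,-0.133,-0.186,1],
  [0,0,0,0,-0.133,-0.186,1],
  [0,0,0,0,-0.133,-0.186,1],
])

```text
t: 8.8
tool_pos: [0.4532, 0.1005, 0.13]
tool_rot: [2.107, 2.326, -0.003]
contact_force: [-0.3, 0.1, -1.1]
opening: 0.0219
grip_force: 79.9
```

```bash
cat >> h.py <<'E'
def disp(p,R):
    "tip in dispenser terms: h before hinge, lateral, z (m)"
    a=np.radians(-84.4); n=np.array([np.cos(a),np.sin(a)]); t=(p-.0934*R[:,0])
    q=t[:2]-[.505,-.0275]; return np.round([.110-q@n,q@[-n[1],n[0]],t[2]+.0053],4)
E
python3 - <<'E'
from h import *
o,p,R=cur(); print(o["t"],p.round(4),o["contact_force"].round(1),disp(p,R),R.round(3).tolist(),o["q"].round(2))
E
```

```text
8.8 [0.4532 0.1005 0.13  ] [-0.3  0.1 -1.1] [ 0.149  -0.039   0.1357] [[-0.099, 0.995, 0.001], [0.995, 0.099, -0.003], [-0.004, 0.0, -1.0]] [ 0.06 -0.26  2.08 -0.    1.33 -0.04]
```

Request:
carry_out([
  [0,0,0,-0.06,0,0,1],
  [0,0,0,-0.12,0,0,1],
  [0,0,0,-0.18,0,0,1],
  [0,0,0,-0.23,0,0,1],
  [0,0,0,-0.23,0,0,1],
])

```text
t: 9.3
tool_pos: [0.4592, 0.0309, 0.128]
tool_rot: [-2.111, -2.325, 0.008]
contact_force: [0.0, 0.5, -1.0]
opening: 0.0221
grip_force: 79.9
```

Request:
carry_out([
  [0,0,0,-0.018,0,-0.051,1],
  [0,0,0,-0.033,0,-0.074,1],
  [0,0,0,-0.05,0,-0.098,1],
  [0,0,0,-0.07,0,-0.118,1],
  [0,0,0,-0.09,0,-0.136,1],
])

```text
t: 9.8
tool_pos: [0.4622, 0.0054, 0.1707]
tool_rot: [2.108, 2.329, -0.005]
contact_force: [-0.4, 0.6, -2.2]
opening: 0.022
grip_force: 79.6
```

```bash
python3 - <<'E'
from h import *
from station import *
o,p,R=cur(); print(o["t"],p.round(4),o["contact_force"].round(1),o["wrist_torque"].round(2),disp(p,R))
d=get_image("scene"); b=get_image("top")
O=np.zeros((400,790,3),np.uint8);O[:,:400]=cv2.resize(d["img"][160:360,200:440],(400,400));O[:328,400:]=cv2.resize(b["img"][150:310,220:410],(390,328),interpolation=cv2.INTER_CUBIC);cv2.imwrite("pics/c6.png",O)
E
```

```text
9.8 [0.4622 0.0054 0.1707] [-0.4  0.6 -2.2] [ 0.27  0.11 -0.03] [ 0.0535 -0.0392  0.1762]
```

Request:
carry_out([
  [0,0,0,-0.023,0,-0.018,1],
  [0,0,0,-0.048,0,-0.031,1],
  [0,0,0,-0.073,0,-0.045,1],
  [0,0,0,-0.1,0,-0.051,1],
  [0,0,0,-0.13,0,-0.055,1],
])

```text
t: 10.4
tool_pos: [0.4665, -0.0341, 0.1878]
tool_rot: [2.107, 2.328, -0.004]
contact_force: [-0.2, 0.8, -0.8]
opening: 0.0219
grip_force: 79.8
```

Request:
carry_out([
  [0,0,0,-0.025,0,0,1],
  [0,0,0,-0.05,0,0,1],
  [0,0,0,-0.075,0,0,1],
  [0,0,0,-0.1,0,0,1],
  [0,0,0,-0.1,0,0,1],
])

```text
t: 10.9
tool_pos: [0.4691, -0.0639, 0.1871]
tool_rot: [2.11, 2.327, -0.005]
contact_force: [0.1, 0.5, -0.4]
opening: 0.0216
grip_force: 79.8
```

```bash
python3 - <<'E'
from h import *
from station import *
o,p,R=cur(); print(o["t"],p.round(4),o["contact_force"].round(1),disp(p,R))
d=get_image("scene"); b=get_image("top")
O=np.zeros((400,790,3),np.uint8);O[:,:400]=cv2.resize(d["img"][140:360,200:440],(400,400));O[:328,400:]=cv2.resize(b["img"][150:310,220:410],(390,328),interpolation=cv2.INTER_CUBIC);cv2.imwrite("pics/c7.png",O)
E
```

```text
10.9 [ 0.4691 -0.0639  0.1871] [ 0.1  0.5 -0.4] [-0.0162 -0.0392  0.1927]
```

View pics/c7.png

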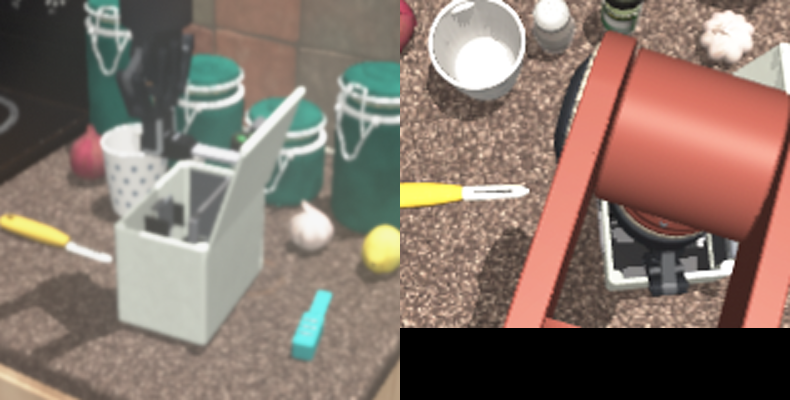

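The view shows the lid right back on its stop, leaning away from the blade. Next I retreat and lay the key back where it was.

Request:
carry_out([
  [0,0,0,0.1,0,0,1],
  [0,0,0,0.25,0,0,1],
  [0,0,0,0.4,0,0,1],
  [0,0,0,0.55,0,0,1],
  [0,0,0,0.55,0,0,1],
])

```text
t: 11.5
tool_pos: [0.4517, 0.1056, 0.1868]
tool_rot: [-2.099, -2.336, 0.003]
contact_force: [-0.3, 0.3, -1.1]
opening: 0.022
grip_force: 79.8
```

```bash
python3 - <<'E'
from h import *
o,p,R=cur(); print(o["t"],p.round(4),disp(p,R)); plan(p,R,[.4146,.1714,.04],Rt(80.3),1)
E
```

```text
11.5 [0.4517 0.1056 0.1868] [ 0.1543 -0.0392  0.1922]
rot [-0.001  0.     0.088] shift [ 0.232 -0.099  0.49 ]
```

Request:
carry_out([
  [0,0,0.088,0.232,-0.099,0.2,1],
  [0,0,0.088,0.232,-0.099,0.3,1],
  [0,0,0.088,0.232,-0.099,0.4,1],
  [0,0,0.088,0.232,-0.099,0.49,1],
  [0,0,0.088,0.232,-0.099,0.49,1],
])

```text
t: 12.0
tool_pos: [0.4117, 0.1662, 0.0351]
tool_rot: [-2.406, -2.015, 0.019]
contact_force: [-1.6, -0.9, -1.1]
opening: 0.0219
grip_force: 79.8
```

```bash
python3 - <<'E'
from h import *
o,p,R=cur(); print(o["t"],p.round(4)); plan(p,R,[.4146,.1714,.0065],Rt(80.3),1)
E
```

```text
12.0 [0.4117 0.1662 0.0351]
rot [-0.003  0.002 -0.002] shift [0.019 0.007 0.095]
```

Request:
carry_out([
  [0,0,0,0,0,0.03,1],
  [0,0,0,0,0,0.06,1],
  [0,0,0,0,0,0.083,1],
  [0,0,0,0,0,0.083,1],
])

```text
t: 12.4
tool_pos: [0.4161, 0.1668, 0.0147]
tool_rot: [2.409, 2.015, -0.005]
contact_force: [0.1, -0.1, -0.4]
opening: 0.0219
grip_force: 79.8
```

```bash
python3 - <<'E'
from h import *
o,p,R=cur(); print(o["t"],p.round(4),o["contact_force"].round(1)); plan(p,R,[.4146,.1714,.0065],Rt(80.3),1)
E
```

```text
12.4 [0.4161 0.1668 0.0147] [ 0.1 -0.1 -0.4]
rot [-0.     0.001 -0.003] shift [ 0.014 -0.008  0.027]
```

Request:
carry_out([
  [0,0,0,0,0,0.012,1],
  [0,0,0,0,0,0.02,1],
  [0,0,0,0,0,0.026,1],
  [0,0,0,0,0,0.026,1],
])

```text
t: 12.8
tool_pos: [0.4159, 0.167, 0.0069]
tool_rot: [2.409, 2.016, -0.005]
contact_force: [-1.7, -0.6, -0.8]
opening: 0.0222
grip_force: 79.8
```

Request:
carry_out([
  [0,0,0,0,0,0.002,1],
  [0,0,0,0,0,0.002,1],
  [0,0,0,0,0,0.002,1],
])

```text
t: 13.1
tool_pos: [0.4161, 0.167, 0.0065]
tool_rot: [2.409, 2.016, -0.004]
contact_force: [0.2, -0.2, -0.3]
opening: 0.022
grip_force: 79.8
```

Request:
carry_out([
  [0,0,0,0,0,0.002,1],
  [0,0,0,0,0,0.003,1],
  [0,0,0,0,0,0.003,1],
])

```text
t: 13.4
tool_pos: [0.4161, 0.167, 0.0057]
tool_rot: [2.409, 2.016, -0.005]
contact_force: [-1.1, -0.5, 1.3]
opening: 0.0222
grip_force: 80.1
```

Request:
carry_out([
  [0,0,0,0,0,0.001,1],
  [0,0,0,0,0,0.001,1],
  [0,0,0,0,0,0.001,1],
], force=20)

```text
t: 13.7
tool_pos: [0.4161, 0.167, 0.0057]
tool_rot: [2.409, 2.016, -0.005]
contact_force: [-2.2, -1.1, 5.4]
opening: 0.0221
grip_force: 80.6
```

Request:
carry_out([
  [0,0,0,0,0,0,0.3],
  [0,0,0,0,0,0,0.1],
  [0,0,0,0,0,0,-0.2],
  [0,0,0,0,0,0,-0.4],
  [0,0,0,0,0,0,-0.4],
])

```text
t: 14.2
tool_pos: [0.416, 0.167, 0.0051]
tool_rot: [2.409, 2.016, -0.005]
contact_force: [-0.3, -0.4, -0.2]
opening: 0.0599
grip_force: 0.0
```

Request:
carry_out([
  [0,0,0,0,0,-0.06,-0.4],
  [0,0,0,0,0,-0.2,-0.4],
  [0,0,0,0,0,-0.35,-0.4],
  [0,0,0,0,0,-0.5,-0.4],
  [0,0,0,0,0,-0.5,-0.4],
])

```text
t: 14.7
tool_pos: [0.4207, 0.1685, 0.1632]
tool_rot: [2.403, 2.011, 0.015]
contact_force: [0.9, 0.6, 1.0]
opening: 0.0599
grip_force: 0.0
```

Request:
carry_out([
  [0,0,0,0.35,0,-0.3,-0.4],
  [0,0,0,0.35,0,-0.3,-0.4],
  [0,0,0,0.35,0,-0.3,-0.4],
  [0,0,0,0.35,0,-0.3,-0.4],
  [0,0,0,0.35,0,-0.3,-0.4],
])

```text
t: 15.2
tool_pos: [0.4347, 0.2711, 0.2442]
tool_rot: [2.407, 2.017, -0.006]
contact_force: [-0.9, -0.3, -1.1]
opening: 0.0597
grip_force: 0.0
```

```bash
python3 - <<'E'
from h import *
from station import *
d=get_image("scene"); b=get_image("top")
O=np.zeros((450,800,3),np.uint8);O[:,:400]=cv2.resize(d["img"][130:360,160:460],(400,450));O[:,400:]=cv2.resize(b["img"][130:340,160:450],(400,450));cv2.imwrite("pics/c8.png",O)
print(get_obs()["t"],get_obs()["tool_pos"])
E
```

```text
15.3 [0.43396035 0.26987026 0.24258216]
```

View pics/c8.png

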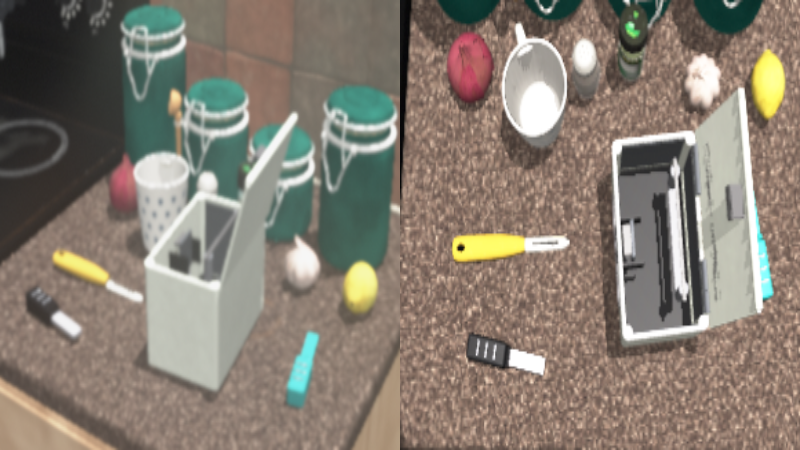

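The last view shows the lid fully open, the key lying flat at (505,353) in the top half, the bystanders where they were, and the arm clear.

```bash
python3 -c "
from station import *
print(finish_job())"
```

```text
the job is handed in; nothing more can be done
None
```

The dispenser lid was sprung with the key and swung back onto its stop, the key lies flat on the worktop again, nothing else was moved, and the job was handed in at about 15 s; `finish_job` returned no verdict.

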